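Click-test the lancing pens and reject the one that will not cock

TASK

Three lancing pens lean in the sloping stand with their orange plungers up, and one of them is worn out. Cock each pen in the stand by pushing its plunger all the way in along the pen and letting go: leave the two whose plungers stay in where they are, and take the one whose plunger springs back out, once you have tried it, and put it in the kidney dish. Leave the cup, the tape roll and the white lid where they are.

Things in the scene. Friction and masses are not known exactly. Their poses are not given: they have to be found in the camera images.
- lancer_a_mid (a point): lancing pen A: loose white pen with blue rings, about 55 g, barrel 84 mm long, 20.6 mm in diameter, its lower 34 mm in a bore of the stand (0.9 mm play); six-sided anti-roll collar 28 mm across from 37 to 44 mm above its foot; orange plunger 11 mm in diameter, 8.5 mm proud of its upper end. Point: on the axis, 42 mm from each end of the barrel; z axis along the pen to the plunger. All look alike
- lancer_b_mid (a point): lancing pen B, looks the same as A; same point and axes
- lancer_c_mid (a point): lancing pen C, looks the same as A; same point and axes
- lancer_a_plunger (a joint): travel of pen A's plunger in m: 0 = out (8.5 mm proud of the barrel's end), 0.008 = fully in (0.5 mm proud). Pushing it slowly takes up to about 4 N along the pen before the end stop. A sound one clicks over at about 6 mm and stays at 0.008 when let go; the worn one springs back to 0 within 0.2 s
- lancer_b_plunger (a joint): the same for pen B
- lancer_c_plunger (a joint): the same for pen C
- stand: white and grey plastic stand, fixed, base 105 x 226 mm, about 80 mm high, three bores 34 mm deep in a row 70 mm apart along its y axis. Origin at the centre of its underside; its front is -x, and the bores and pens lean 30 deg from vertical towards -x, to the robot's left, so their upper ends overhang the front; the plungers' ends are about 115 mm above the table
- dish: brown moulded-pulp kidney dish, fixed to the table, 142 mm (its x) by 300 mm (its y) and 42 mm high, open at the top. Its inner floor lies 3 mm above the table and measures about 75 mm by 230 mm; walls slope outward. Origin at the centre of its underside
- rinse_cup: bystander: clear cup with pink contents, 65 mm in diameter, 68 mm high, standing; origin at the centre of its underside
- tape: bystander: roll of white tape lying flat, 76 mm in diameter, 19 mm high; origin at the centre of its underside
- white_lid: bystander: white screw lid lying on the table, 56 mm in diameter, 15 mm high; origin at the centre of its underside
Things that resemble listed ones, but are neither listed nor needed, are in the scene too. What is shaped like the part that bears lancer_a_mid but red is not meant. What is shaped like the part that bears lancer_b_mid but pink is not meant.

How it is judged (in metres and radians):
On the way, in this order (a step that is already met when the one before it is completed fails the run):
1. a plunger that was pushed in, its pen still in the stand, springs back out (((value of joint lancer_a_plunger between 0.002 and 0.0072 m and velocity of joint lancer_a_plunger below -0.01 m/s and distance of lancer_a_mid from where it was at the start of the episode below 0.015 m) or (value of joint lancer_b_plunger between 0.002 and 0.0072 m and velocity of joint lancer_b_plunger below -0.01 m/s and distance of lancer_b_mid from where it was at the start of the episode below 0.015 m) or (value of joint lancer_c_plunger between 0.002 and 0.0072 m and velocity of joint lancer_c_plunger below -0.01 m/s and distance of lancer_c_mid from where it was at the start of the episode below 0.015 m))).
2. only after that a pen is taken out of the stand (moved more than 50 mm) (distance of any of lancer_a_mid, lancer_b_mid, lancer_c_mid from where it was at the start of the episode above 0.05 m).
At the end, for the whole second after the job is handed in: Two pens stand in their bores (within 8 mm of the start) with the plunger in by over 6.5 mm; the one that will not latch rests in the kidney dish, borne by it, its middle inside the outline and under 45 mm high, plunger out; no bystander moved over 30 mm (((value of joint lancer_a_plunger below 0.002 m and x of lancer_a_mid in the frame of dish between -0.065 and 0.065 m and y of lancer_a_mid in the frame of dish between -0.14 and 0.14 m and height (world z) of lancer_a_mid below 0.045 m and contact force between lancer_a and dish above 0.05 N and linear speed of lancer_a below 0.03 m/s and value of joint each of lancer_b_plunger, lancer_c_plunger above 0.0065 m and distance of each of lancer_b_mid, lancer_c_mid from where it was at the start of the episode below 0.008 m) or (value of joint each of lancer_a_plunger, lancer_c_plunger above 0.0065 m and distance of each of lancer_a_mid, lancer_c_mid from where it was at the start of the episode below 0.008 m and value of joint lancer_b_plunger below 0.002 m and x of lancer_b_mid in the frame of dish between -0.065 and 0.065 m and y of lancer_b_mid in the frame of dish between -0.14 and 0.14 m and height (world z) of lancer_b_mid below 0.045 m and contact force between lancer_b and dish above 0.05 N and linear speed of lancer_b below 0.03 m/s) or (value of joint each of lancer_a_plunger, lancer_b_plunger above 0.0065 m and distance of each of lancer_a_mid, lancer_b_mid from where it was at the start of the episode below 0.008 m and value of joint lancer_c_plunger below 0.002 m and x of lancer_c_mid in the frame of dish between -0.065 and 0.065 m and y of lancer_c_mid in the frame of dish between -0.14 and 0.14 m and height (world z) of lancer_c_mid below 0.045 m and contact force between lancer_c and dish above 0.05 N and linear speed of lancer_c below 0.03 m/s))); the robot touches nothing.
It fails at once if the cup is shoved more than 30 mm (distance of rinse_cup from where it was at the start of the episode above 0.03 m).
It fails at once if the tape roll is shoved more than 30 mm (distance of tape from where it was at the start of the episode above 0.03 m).
It fails at once if the white lid is shoved more than 30 mm (distance of white_lid from where it was at the start of the episode above 0.03 m).
It also fails if it takes over 59 s, if anything falls off the work surface, if the arm or the gripper's body presses on something with over 40 N, if the wrist force passes 120 N, or if a joint passes its speed limit or range.

ROBOT

A 6-joint arm with a two-finger parallel gripper is mounted at the origin on a cart in front of the work surface, level with it; the furniture and walls round the work are solid. World frame = base frame: x ahead of the robot, y to its left, z up, the work surface at z = 0. Lengths are in mm, angles in rad, forces in N, time in s.
With the tool pointing down it reaches from about 350 to 975 mm from the base axis. Payload 7.1 kg.
Tool frame: the origin (TCP) lies midway between the tips of the shut fingers; the grasp point (between the pads) lies 19 mm behind it (tcp_to_grasp is the y of the grasp point in the tool frame, in mm); y points along the fingers, x is the direction in which the jaws open and shut, and the axes are right-handed (so a half turn about y gives the same grasp; the last joint's range is limited). The gripper opens to 88 mm and grips with 3 to 60 N. Pads are 20 mm wide; open, the fingers measure 115 mm over their backs; the gripper's body (75 mm by 178 mm) begins 61 mm behind the grasp point.
Start: joints at [1.204, 0.423, 1.63, -0, 1.089, -0.019], TCP at [212.987, 587.572, 200.475] pointing down, gripper open.
Joint ranges: [-3, 3], [-0.9, 2.11], [0.09, 2.58], [-1.31, 4.45], [0.11, 2.69], [-2.54, 2.54]. Speed limits (rad/s): [2.39, 2.39, 3.01, 3.14, 3.14, 3.14].

INTERFACE

Orientations are given as [roll, pitch, yaw] about the fixed x, y, z axes, in that order (R = Rz(yaw) Ry(pitch) Rx(roll)).
In Python, from workcell import * gives the robot as it stands. Calls block until the motion is done:
- move_pose(position, orientation): joint-space move of the TCP to a pose.
- line_to(position, vel=150, rotation=None, until_force=None): straight line of the TCP; rotation=None keeps the orientation; vel is the mean speed in mm/s. With until_force (N) it stops when the force on the tool has changed by that much, and returns True; else False.
- movej(angles): joint-space move.
- open_gripper() and close(): open the fingers fully, or close them until they stop; the grip force is fixed at half the most.
- hold(seconds).
- solve_ik(position, orientation): joint angles nearest the present ones, or None.
- capture(name): name is "scene" or "side" or "wrist"; returns (picture, depth): 420x560x3 uint8, red, green, blue; 420x560 float32, mm along the optical axis (not along the pixel's ray), 0 where there is no reading.
- get_calibration(name): a dict with "camera_matrix" (3x3 intrinsics, pixels), "k1" (the pictures are not rectified: a ray, as slopes to the right and down, at radius r is drawn at 1 + k1 r^2 times it, then the intrinsics apply), "origin" and "rotation" of the camera in the world. Camera axes: x right, y down, z forward; pixel columns grow to the right and rows downward; lengths in mm; the calibration is good to about 2 mm. A picture is of the moment at which its call begins: read the wrist's pose just before it. get_calibration takes no time and is no camera call; for the wrist camera it gives the pose at the moment of the call.
A pose or a line that the arm cannot do raises Unreachable and nothing moves.
- sign_off(): hands the job in, once; it reports no verdict.
Readings, each from a call of its own:
- get_time_s(): time.
- get_q(): joint angles.
- get_joint_velocities(): joint speeds.
- get_effort(): joint torques, N m.
- get_tcp_pos(): TCP position.
- get_eef_rot(): TCP orientation.
- get_wrist_force(): force on the tool from outside, world axes, zero at the start.
- get_wrist_torque(): the same for the moment, N m.
- get_grip_width(): finger opening in mm.
Only numpy, scipy, OpenCV 4.12 (cv2) and the standard library are available. Lean on these libraries where they do the work, as an engineer would, in place of code of your own. Each camera call takes 0.05 s, during which the arm holds its last target. There are 200 camera calls.

## Working session

There is one attempt and no reset: what is moved stays moved. The work goes in short steps, each a Python script; the robot and the scene stay as the last script left them, time stands still between calls to the robot, and variables do not carry over. Pictures are saved under pics/ and viewed, about 8 in all and at most 12, crops included, and the job is handed in when it is done.

```bash
ls; mkdir -p pics
python3 - <<'E'
from workcell import *
import cv2,numpy as np
for n in("scene","side"):
    p,d=capture(n); np.savez(f"pics/{n}0.npz",p=p,d=d); cv2.imwrite(f"pics/{n}0.png",p[:,:,::-1])
    c=get_calibration(n); print(n,c)
print(get_time_s(),get_eef_rot(),get_wrist_force())
E
```

```text
pics
scene {'camera_matrix': array([[464.93749091,   0.        , 281.80356558],
       [  0.        , 464.93749091, 211.98258628],
       [  0.        ,   0.        ,   1.        ]]), 'k1': 0.017850431435107828, 'origin': array([-135.80432411, -661.52451673,  776.392602  ]), 'rotation': array([-2.18453101, -0.01234127, -0.79165986])}
side {'camera_matrix': array([[424.48507255,   0.        , 273.65256205],
       [  0.        , 424.48507255, 210.92003165],
       [  0.        ,   0.        ,   1.        ]]), 'k1': 0.04439835541212731, 'origin': array([437.99812662, 867.14141108, 665.75854414]), 'rotation': array([-2.17647056e+00,  9.88520194e-04, -2.99468501e+00])}
0.1 [-1.57077377e+00  1.38568399e-03  1.22298878e+00] [-0.9358018  -0.16305251  0.82432691]
```

View pics/scene0.png

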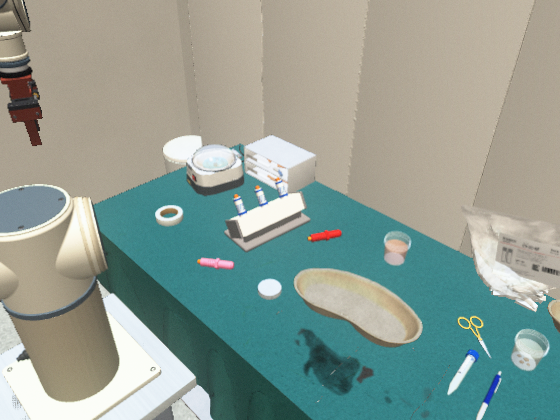

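View pics/side0.png

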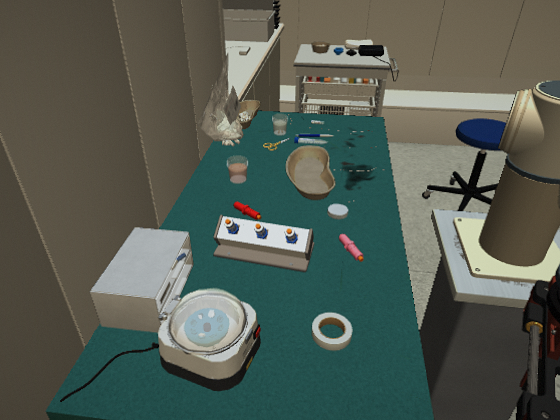

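Both views show the three pens in the stand, leaning towards +y: plungers at about (237,198), (257,188), (279,181) in scene and (229,221), (261,229), (291,236) in side. The red and pink look-alikes lie on the table, and the dish is at about (358,305) in scene.

```bash
cat > h.py <<'E'
from workcell import *
import cv2,numpy as np
from scipy.spatial.transform import Rotation as Ro
def rays(cal,uv):
    K=cal["camera_matrix"];s=(np.atleast_2d(uv).astype(float)-K[:2,2])/[K[0,0],K[1,1]];x=s.copy()
    for _ in range(15): x=s/(1+cal["k1"]*(x**2).sum(1,keepdims=True))
    d=np.c_[x,np.ones(len(x))]
    return cal["origin"],d@Ro.from_euler("xyz",cal["rotation"]).as_matrix().T
def plane(cal,uv,z):
    o,d=rays(cal,uv); return o+d*((z-o[2])/d[:,2])[:,None]
def depthpt(cal,uv,dep):
    o,d=rays(cal,uv); return o+d*np.asarray(dep)[:,None]
def tri(views):
    A=np.zeros((3,3));b=np.zeros(3);L=[]
    for cal,uv in views:
        o,d=rays(cal,uv);d=d[0]/np.linalg.norm(d[0]);P=np.eye(3)-np.outer(d,d);A+=P;b+=P@o;L.append((P,o))
    x=np.linalg.solve(A,b); return x,[round(float(np.linalg.norm(P@(x-o))),1) for P,o in L]
def blobs(p,lo,hi,amin=4,box=None):
    m=cv2.inRange(cv2.cvtColor(np.ascontiguousarray(p),cv2.COLOR_RGB2HSV),lo,hi)
    if box: k=np.zeros_like(m);u0,v0,u1,v1=box;k[v0:v1,u0:u1]=1;m*=k
    n,l,s,c=cv2.connectedComponentsWithStats(m)
    return [(c[i],s[i,4]) for i in range(1,n) if s[i,4]>=amin],l
E
python3 - <<'E'
from h import *
S={n:np.load(f"pics/{n}0.npz") for n in("scene","side")};C={n:get_calibration(n) for n in S}
bx={"scene":(222,165,310,250),"side":(205,205,320,275)}
O={}
for n in S:
    p=S[n]["p"];d=S[n]["d"]
    O[n]=blobs(p,(5,130,120),(22,255,255),4,bx[n])[0]; print(n,"orange",O[n])
    print(" blue",blobs(p,(100,100,50),(125,255,255),6,bx[n])[0])
    for c,a in O[n]: print("  d",depthpt(C[n],c,[d[int(round(c[1])),int(round(c[0]))]]).round(1))
a=sorted([c for c,s in O["scene"]],key=lambda c:c[0]); b=sorted([c for c,s in O["side"]],key=lambda c:-c[0])
for u,v in zip(a,b): print(tri([(C["scene"],u),(C["side"],v)]))
# stand points & dish from depth clouds
for n in S:
    d=S[n]["d"].astype(float);h,w=d.shape;vv,uu=np.mgrid[:h,:w]
    P=depthpt(C[n],np.c_[uu.ravel(),vv.ravel()],d.ravel());ok=d.ravel()>0
    for nm,(x0,x1,y0,y1,z0,z1) in {"table":(300,800,-100,400,-20,5),"dish":(400,850,-450,-30,25,60),"stand":(450,800,20,350,12,85),"standtop":(450,800,20,350,60,85)}.items():
        k=ok&(P[:,0]>x0)&(P[:,0]<x1)&(P[:,1]>y0)&(P[:,1]<y1)&(P[:,2]>z0)&(P[:,2]<z1);Q=P[k]
        if len(Q): print(n,nm,len(Q),Q.min(0).round(),Q.max(0).round(),np.median(Q,0).round(1),cv2.minAreaRect(Q[:,:2].astype(np.float32)))
E
```

```text
scene orange [(array([277.25, 179.  ]), np.int32(8)), (array([257., 187.]), np.int32(9)), (array([235.41666667, 195.75      ]), np.int32(12)), (array([308.5, 238. ]), np.int32(6))]
 blue [(array([278.71428571, 182.        ]), np.int32(7)), (array([258.875, 190.125]), np.int32(8)), (array([283.13333333, 195.2       ]), np.int32(15)), (array([237.11111111, 199.11111111]), np.int32(9)), (array([263.21052632, 203.57894737]), np.int32(19)), (array([242.22222222, 212.61111111]), np.int32(18))]
  d [[649.7 120.4 107.5]]
  d [[579.3 127.  109.1]]
  d [[510.9 136.4 107.8]]
  d [[611.4 -36.7   8.9]]
side orange [(array([258.18181818, 216.18181818]), np.int32(11)), (array([227.33333333, 220.93333333]), np.int32(15)), (array([257.55555556, 225.88888889]), np.int32(18)), (array([288.63157895, 230.78947368]), np.int32(19))]
 blue [(array([233.72222222, 229.66666667]), np.int32(36)), (array([262.14634146, 234.29268293]), np.int32(41)), (array([291.73170732, 239.36585366]), np.int32(41))]
  d [[613.4 -33.8  13.9]]
  d [[652.2 126.9 109.9]]
  d [[582.  137.8 111.8]]
  d [[512.9 145.2 111.7]]
(array([
[... 952 characters left out ...]

side table 19937 [ 300. -100.   -5.] [800. 400.   5.] [470.8 202.5   0.9] ((549.973388671875, 150.0460968017578), (499.93194580078125, 499.8734436035156), 0.0033536297269165516)
side dish 1000 [ 421. -446.   25.] [819. -51.  60.] [ 551.1 -261.8   39.6] ((595.0396118164062, -290.4888916015625), (338.2569885253906, 409.5120544433594), 23.792062759399414)
side stand 4242 [462.  52.  12.] [754. 350.  85.] [609.  118.4  55.8] ((607.873779296875, 201.1333770751953), (291.7657470703125, 297.45855712890625), 0.03593097999691963)
side standtop 1750 [464.  64.  60.] [732. 350.  85.] [611.3 106.4  72.9] ((605.9110717773438, 215.67221069335938), (288.138916015625, 261.2535400390625), 85.28277587890625)
```

```bash
cat >> h.py <<'E'
def tool(a,e):  # orientation with fingers along -a, jaw axis e
    a=a/np.linalg.norm(a);y=-a;x=e-e@y*y;x/=np.linalg.norm(x)
    return Ro.from_matrix(np.c_[x,y,np.cross(x,y)]).as_euler("xyz")
def lean(yaw): # pen axis and row direction; row=(cos,sin)(yaw)
    u=np.array([np.cos(yaw),np.sin(yaw),0]);l=np.array([-u[1],u[0],0])
    return l*.5+np.array([0,0,.75**.5]),u
E
python3 - <<'E'
from h import *
S={n:np.load(f"pics/{n}0.npz") for n in("scene","side")};C={n:get_calibration(n) for n in S}
for n,box in {"scene":(285,255,430,350),"side":(280,140,342,205)}.items():
    p=np.ascontiguousarray(S[n]["p"]);m=cv2.inRange(cv2.cvtColor(p,cv2.COLOR_RGB2HSV),(5,30,60),(30,200,255))
    k=np.zeros_like(m);k[box[1]:box[3],box[0]:box[2]]=255;m&=k
    cs=max(cv2.findContours(m,0,2)[0],key=cv2.contourArea);m[:]=0;cv2.drawContours(m,[cs],-1,255,-1)
    vv,uu=np.nonzero(m);d=S[n]["d"][vv,uu];P=depthpt(C[n],np.c_[uu,vv],d)[d>0]
    r=P[P[:,2]>34];f=P[P[:,2]<10]
    print(n,len(P),"rim",cv2.minAreaRect(r[:,:2].astype(np.float32)),r.mean(0).round(),r.max(0).round(),"floor",len(f),cv2.minAreaRect(f[:,:2].astype(np.float32)),f.mean(0).round(1))
    q=plane(C[n],cs[:,0,:],42);print("  outline@42",cv2.minAreaRect(q[:,:2].astype(np.float32)))
a,u=lean(-.125);tip=np.array([[512,140,113],[581,131,113],[651,122,113.]])
e=np.cross(a,u)
for s in(1,-1):
    for t in tip:
        for k in(0,60,160,-45):
            q=solve_ik(t+a*k,tool(a,s*e));print(s,t[0],k,None if q is None else np.round(q,2))
E
```

```text
scene 5466 rim ((498.8046875, -276.5257263183594), (139.81561279296875, 290.2447814941406), 8.481982231140137) [ 491. -299.   36.] [ 571. -134.   42.] floor 3067 ((496.9102783203125, -276.39483642578125), (113.31114959716797, 257.5323181152344), 8.837895393371582) [ 505.7 -277.8    1.2]
  outline@42 ((488.3230285644531, -280.75909423828125), (150.8711395263672, 286.6089782714844), 8.582907676696777)
side 1890 rim ((500.7593994140625, -270.9099426269531), (136.9141082763672, 298.7348327636719), 8.707572937011719) [ 494. -274.   40.] [ 573. -124.   46.] floor 933 ((498.5299987792969, -273.38543701171875), (111.38638305664062, 253.32847595214844), 10.95287036895752) [ 496.  -289.9    5.4]
  outline@42 ((498.53009033203125, -255.7942352294922), (136.62355041503906, 316.12725830078125), 8.762922286987305)
1 512.0 0 [ 0.5   0.58  1.73 -0.45  1.2  -0.7 ]
1 512.0 60 [ 0.54  0.53  1.67 -0.42  1.31 -0.72]
1 512.0 160 [ 0.6   0.47  1.53 -0.39  1.51 -0.75]
1 512.0 -45 [ 0.47  0.62  1.77 -0.48  1.11 -0.68]
1 581.0 0 [ 0.44  0.64  1.6  -0.46  1.24 -0.78]
1 581.0 60 [ 0.48  0.6   1.53 -0.44  1.35 -
[... 205 characters left out ...]
651.0 160 [ 0.48  0.64  1.25 -0.42  1.57 -0.9 ]
1 651.0 -45 [ 0.36  0.76  1.48 -0.49  1.21 -0.84]
-1 512.0 0 [ 0.5   0.58  1.73 -0.45  1.2   2.44]
-1 512.0 60 [ 0.54  0.53  1.67 -0.42  1.31  2.42]
-1 512.0 160 [ 0.6   0.47  1.53 -0.39  1.51  2.39]
-1 512.0 -45 [ 0.47  0.62  1.77 -0.48  1.11  2.46]
-1 581.0 0 [ 0.44  0.64  1.6  -0.46  1.24  2.36]
-1 581.0 60 [ 0.48  0.6   1.53 -0.44  1.35  2.34]
-1 581.0 160 [ 0.53  0.55  1.4  -0.41  1.53  2.32]
-1 581.0 -45 [ 0.41  0.68  1.64 -0.49  1.16  2.38]
-1 651.0 0 [ 0.39  0.72  1.44 -0.47  1.29  2.29]
-1 651.0 60 [ 0.42  0.68  1.38 -0.45  1.39  2.27]
-1 651.0 160 [ 0.48  0.64  1.25 -0.42  1.57  2.24]
-1 651.0 -45 [ 0.36  0.76  1.48 -0.49  1.21  2.3 ]
```

Run:
```python
from h import *
a,u=lean(-.125);o=tool(a,np.cross(a,u))
move_pose(np.array([581,131,113])+a*170,o); close(); hold(.2)
for i,dx in enumerate((-30,30)):
    line_to(np.array([581,131,113])+a*170+u*dx); hold(.3)
    c=get_calibration("wrist");p,d=capture("wrist");np.savez(f"pics/w{i}.npz",p=p,d=d,**c);cv2.imwrite(f"pics/w{i}.png",p[:,:,::-1])
    print(c["origin"],c["rotation"],get_tcp_pos(),get_time_s())
    print(blobs(p,(5,130,120),(22,255,255),15)[0])
```

```text
[504.58899774 319.34793793 420.83546139] [2.88066918 0.52403454 1.44480994] [562.21253063 218.94624557 260.11074162] 4.2333
[(array([284.83870968, 140.02150538]), np.int32(93)), (array([285.50574713, 210.4137931 ]), np.int32(87)), (array([220.59259259, 213.42592593]), np.int32(54)), (array([ 58.93939394, 221.72727273]), np.int32(33)), (array([ 65.16666667, 224.5       ]), np.int32(18)), (array([286.83088235, 313.88235294]), np.int32(136)), (array([273.1986755 , 337.66887417]), np.int32(302)), (array([286.80701754, 360.1754386 ]), np.int32(57))]
[563.07449402 312.20900033 421.18710789] [2.88085278 0.52401676 1.44584631] [620.9787565  211.83451943 260.48601771] 5.1333
[(array([285.03809524,  75.02857143]), np.int32(105)), (array([285.70967742, 151.64516129]), np.int32(93)), (array([218.69090909, 173.56363636]), np.int32(55)), (array([ 53.23809524, 189.9047619 ]), np.int32(21)), (array([ 60.96774194, 197.83870968]), np.int32(31)), (array([286.44827586, 221.05747126]), np.int32(87)), (array([286.78723404, 314.56028369]), np.int32(141)), (array([273.23655914, 340.61290323]), np.int32(279)), (array([286.875, 334.5  ]), np.int32(16)), (array([286.73626374, 358.35164835]), np.int32(91))]
```

View pics/w0.png

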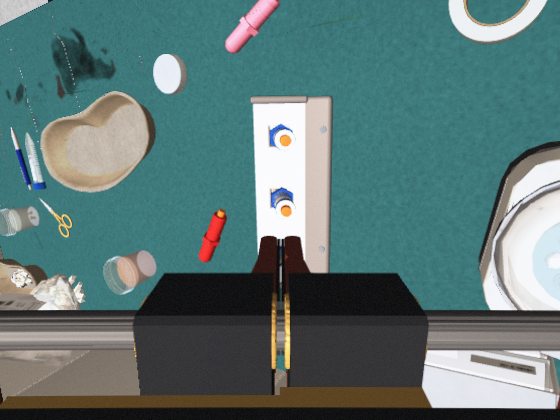

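The wrist view is almost straight down the pens. In it, plunger ends show at (285,140) and (285.5,210), the third pen is behind the fingers, and the stand's long edges run vertically in the picture.

Run:
```python
from h import *
W=[dict(np.load(f"pics/w{i}.npz")) for i in(0,1)];sd=get_calibration("side")
B0=[(284.84,140.02),(285.51,210.41),None];B1=[(285.04,75.03),(285.71,151.65),(286.45,221.06)]
sv=[(288.6,230.8),(257.6,225.9),(227.3,220.9)]
for i in range(3):
    vs=[(W[1],B1[i])]+([(W[0],B0[i])] if B0[i] else [])
    if B0[i]: print("wrist2",tri(vs)[0].round(1),tri(vs)[1])
    print("wrist+side",tri(vs+[(sd,sv[i])])[0].round(1),tri(vs+[(sd,sv[i])])[1])
    for w,b in((W[0],B0[i]),(W[1],B1[i])):
        if b: print("  depth",depthpt(w,b,[w["d"][int(b[1]+.5),int(b[0]+.5)]]).round(1), "z112",plane(w,b,112).round(1))
# stand front face plane (bore face): white pixels on sloping face from depth in w1
w=W[1];d=w["d"];vv,uu=np.mgrid[30:225,256:303];h=cv2.cvtColor(np.ascontiguousarray(w["p"]),cv2.COLOR_RGB2HSV)[30:225,256:303]
m=(h[...,1]<30)&(h[...,2]>180);P=depthpt(w,np.c_[uu[m],vv[m]],d[30:225,256:303][m]);P=P[P[:,2]<90]
c=np.median(P,0);P=P[np.linalg.norm(P-c,axis=1)<130]
for _ in range(4):
    c=P.mean(0);n=np.linalg.svd(P-c,full_matrices=False)[2][2];r=abs((P-c)@n);P=P[r<max(2,2*r.std())]
n*=np.sign(n[2]);print("face",len(P),c.round(1),n.round(3),r.std().round(2),"tilt",np.degrees(np.arccos(n[2])).round(1),"yaw of row",np.arctan2(-n[0],n[1]).round(3), (np.abs(lean(-.125)[0]@n)).round(4))
print(P[:,2].min().round(),P[:,2].max().round())
```

```text
wrist2 [515.3 141.2 108.5] [0.0, 0.0]
wrist+side [514.7 140.4 107.6] [0.5, 0.7, 1.3]
  depth [[515.2 143.1 111.9]] z112 [[515.2 143.1 112. ]]
  depth [[516.  143.5 112.7]] z112 [[515.9 143.1 112. ]]
wrist2 [585.1 133.5 108.6] [0.0, 0.0]
wrist+side [584.3 133.3 108.4] [0.8, 0.8, 1.6]
  depth [[583.9 136.1 113.1]] z112 [[584.2 135.4 112. ]]
  depth [[584.7 136.5 113.8]] z112 [[584.8 135.4 112. ]]
wrist+side [653.4 126.8 110.1] [1.1, 1.1]
  depth [[653.3 129.3 114.2]] z112 [[653.9 127.9 112. ]]
face 6472 [567.1 102.3  65.8] [0.053 0.497 0.866] 0.45 tilt 30.0 yaw of row -0.107 1.0
51.0 80.0
```

```bash
cat >> h.py <<'E'
a,u=lean(-.109); O=tool(a,np.cross(a,u))
TIP=np.array([[515.6,143,112.5],[584.5,136.2,113],[653.7,128.6,113.5]])
def press(i):
    t=TIP[i]
    line_to(t+a*50,250,rotation=O); line_to(t+a*7,150); hold(.15)
    f=line_to(t-a*9,16,until_force=8.); k=get_tcp_pos()
    print("pressed",i,f,"along",round(float((k-t)@a),2),"force",get_wrist_force().round(1),get_time_s())
    line_to(t+a*45,180)
E
python3 - <<'E'
from h import *
press(0)
c=get_calibration("wrist");p,d=capture("wrist");np.savez("pics/w2.npz",p=p,d=d,**c)
im=cv2.resize(p[30:260,180:380,::-1],None,fx=2.5,fy=2.5,interpolation=cv2.INTER_CUBIC);cv2.imwrite("pics/w2.png",im);print(get_tcp_pos(),get_time_s())
E
```

```text
pressed 0 False along -8.88 force [ 0.2  0.7 -0. ] 7.625
[517.45153168 164.89926239 150.78197063] 8.125
```

View pics/w2.png

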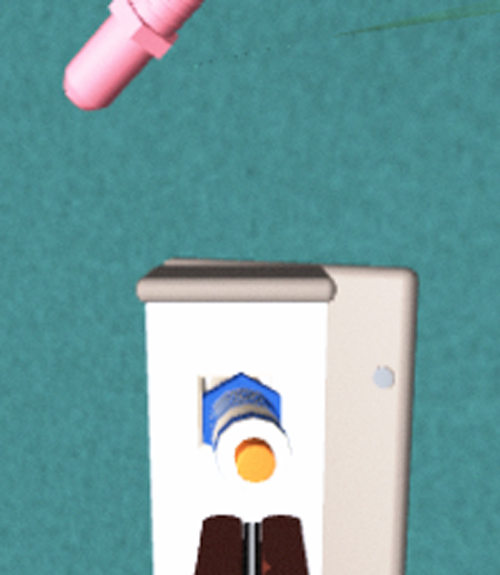

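Pen A's plunger is at about (255,460) in this crop. The press met no force over its whole length, so I need to find out why: grip width, an offset, or the plunger's height.

Run:
```python
from h import *
print("grip",get_grip_width(),get_tcp_pos(),get_eef_rot().round(4),O.round(4))
w=dict(np.load("pics/w2.npz"));R=Ro.from_euler("xyz",w["rotation"]).as_matrix()
def proj(X):
    s=(X-w["origin"])@R;s=s[:2]/s[2];s=s*(1+w["k1"]*s@s);K=w["camera_matrix"];return (K[:2,:2]@s+K[:2,2]).round(1)
print("proj tcp",proj(get_tcp_pos()),"tip",proj(TIP[0]),"tip-8.5a",proj(TIP[0]-8.5*a))
b,l=blobs(w["p"],(5,130,120),(22,255,255),15,(260,190,310,235));print(b)
c=b[0][0];print("fixed plane",plane(w,c,112),plane(w,c,106))
d=w["d"];v,uu=np.nonzero(l==l[int(c[1]),int(c[0])]);Q=depthpt(w,np.c_[uu,v],d[v,uu]);print("orange pts",Q.mean(0).round(1),np.percentile((Q-TIP[0])@a,[5,50,95]).round(1))
p=np.ascontiguousarray(w["p"]);h=cv2.cvtColor(p,cv2.COLOR_RGB2HSV);m=(h[...,1]<40)&(h[...,2]>150);m[:195]=0;m[230:]=0;m[:,:262]=0;m[:,300:]=0
v,uu=np.nonzero(m);Q=depthpt(w,np.c_[uu,v],d[v,uu]);k=(Q-TIP[0])@a;Q=Q[k>-14];print("barrel-top pts",len(Q),Q.mean(0).round(1),np.percentile((Q-TIP[0])@a,[5,25,50,75,95]).round(1))
```

```text
grip 0.7896831420382077 [517.45153168 164.89926239 150.78197063] [-1.5699  0.5242  1.4624] [-1.5708  0.5236  1.4618]
proj tcp [280.8 238.4] tip [280.8 215.4] tip-8.5a [280.8 211.8]
[(array([281.52488688, 213.57466063]), np.int32(221))]
fixed plane [[514.46123785 143.34966245 112.        ]] [[516.13788675 139.70864    106.        ]]
orange pts [514.3 143.7 112.5] [-3.5  0.6  1.8]
barrel-top pts 434 [512.7 140.7 108.2] [-9.1 -8.3 -7.7 -7.1 -6.3]
```

Run:
```python
from h import *
t=TIP[0]+np.array([-.8,0,0])
line_to(t+a*4,150); hold(.2); f0=get_wrist_force()
for s in (1,-1,-3,-5,-6.5,-8,-9.5,-11):
    f=line_to(t+a*s,25,until_force=8.); F=get_wrist_force()-f0
    print(s,f,"along",round(float((get_tcp_pos()-t)@a),2),"F.a",round(float(F@a),2),F.round(1))
    if f or F@a>9: break
line_to(t+a*45,180);print(get_time_s())
c=get_calibration("wrist");p,d=capture("wrist");np.savez("pics/w3.npz",p=p,d=d,**c)
b,l=blobs(p,(5,130,120),(22,255,255),15,(260,190,310,235))
for c0,n in b:
    v,uu=np.nonzero(l==l[int(c0[1]),int(c0[0])]);Q=depthpt(c,np.c_[uu,v],d[v,uu]);print(c0,n,Q.mean(0).round(1),np.percentile((Q-TIP[0])@a,[5,50,95]).round(1))
```

```text
1 False along 1.08 F.a -0.3 [ 0.6 -1.1  0.2]
-1 False along -1.12 F.a -0.46 [ 0.6 -1.1  0.1]
-3 False along -3.19 F.a 0.17 [-0.2 -0.3  0.4]
-5 False along -5.16 F.a -0.22 [-0.4 -1.4  0.6]
-6.5 False along -6.59 F.a -0.67 [ 0.9 -0.6 -0.5]
-8 False along -8.1 F.a 0.04 [ 0.9 -1.1  0.6]
-9.5 False along -9.61 F.a 0.1 [ 0.4 -0.9  0.6]
-11 False along -11.12 F.a -0.23 [ 0.6 -0.1 -0.2]
11.225
[281.68055556 214.89814815] 216 [514.1 144.2 113.5] [-2.6  0.6  1.9]
```

Run:
```python
from h import *
line_to(TIP[0]+a*3,150); hold(.1)
im=[]
for n,(u0,v0,u1,v1) in {"scene":(180,110,310,260),"side":(215,120,345,270)}.items():
    p,d=capture(n);np.savez(f"pics/{n}1.npz",p=p,d=d);im.append(cv2.resize(p[v0:v1,u0:u1,::-1],None,fx=3,fy=3,interpolation=cv2.INTER_CUBIC))
    c=get_calibration(n);R=Ro.from_euler("xyz",c["rotation"]).as_matrix();s=(get_tcp_pos()-c["origin"])@R;s=s[:2]/s[2];s=s*(1+c["k1"]*s@s)
    print(n,"tcp px",(c["camera_matrix"][:2,:2]@s+c["camera_matrix"][:2,2]-[u0,v0])*3)
cv2.imwrite("pics/t1.png",np.hstack(im)); print(get_time_s(), get_q())
```

```text
scene tcp px [164.15950147 243.59333992]
side tcp px [216.20687117 327.27749496]
11.9083 [ 0.50636916  0.57744042  1.72285147 -0.45370951  1.19906226 -0.711109  ]
```

View pics/t1.png

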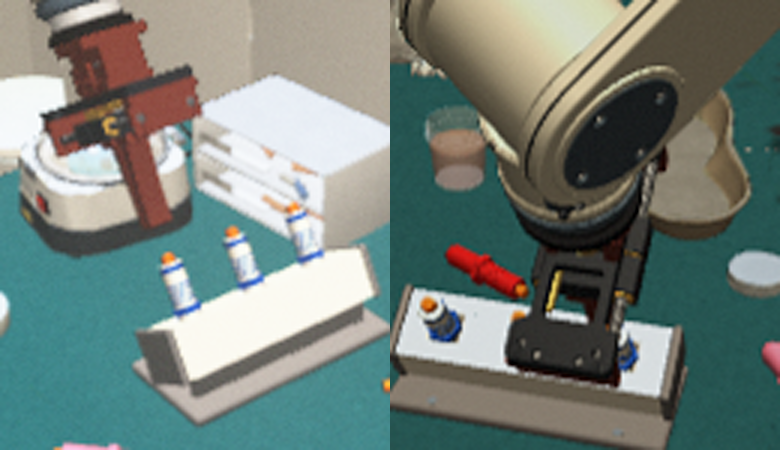

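The scene view (left) shows the finger ends at about (155,228), well short of plunger A at (168,256), although the TCP reading says 3 mm away. I'll measure the real fingertips from depth.

Run:
```python
from h import *
T=get_tcp_pos();R=Ro.from_euler("xyz",get_eef_rot()).as_matrix()
for n in("scene","side"):
    z=np.load(f"pics/{n}1.npz");c=get_calibration(n);d=z["d"];vv,uu=np.mgrid[:420,:560]
    P=depthpt(c,np.c_[uu.ravel(),vv.ravel()],d.ravel())[d.ravel()>0];L=(P-T)@R
    k=(abs(L[:,0])<40)&(abs(L[:,2])<40)&(L[:,1]>-70)&(L[:,1]<30)
    for lo in range(-70,30,5):
        q=L[k&(L[:,1]>=lo)&(L[:,1]<lo+5)]
        if len(q): print(n,lo,len(q),"x",np.percentile(q[:,0],[2,50,98]).round(1),"z",np.percentile(q[:,2],[2,50,98]).round(1))
w=dict(np.load("pics/w3.npz"));d=w["d"];vv,uu=np.mgrid[225:275,250:320];Tw=TIP[0]-[.8,0,0]+a*45
L=(depthpt(w,np.c_[uu.ravel(),vv.ravel()],d[225:275,250:320].ravel())-Tw)@R
k=(L[:,1]<15)&(abs(L[:,0])<40);
for lo in range(-70,15,5):
    q=L[k&(L[:,1]>=lo)&(L[:,1]<lo+5)]
    if len(q): print("wrist",lo,len(q),"x",np.percentile(q[:,0],[2,50,98]).round(1),"z",np.percentile(q[:,2],[2,50,98]).round(1))
```

```text
scene -70 22 x [-16.1 -11.1   8.5] z [-7.9  4.7 13.1]
scene -65 23 x [-13.1 -11.4   7.1] z [-9.   5.3 14. ]
scene -60 21 x [-13.   -9.2   8.6] z [-9.   7.4 13.1]
scene -55 21 x [-13.1  -9.5   7.6] z [-8.8  6.2 12.3]
scene -50 22 x [-11.2  -7.2   7. ] z [-9.1  6.4 13.2]
scene -45 22 x [-11.5  -7.3   8.7] z [-8.8  6.2 12.5]
scene -40 21 x [-13.6  -7.    8.9] z [-8.7  4.1 14. ]
scene -35 20 x [-11.  -8.   7.] z [-7.8  5.8 13.4]
scene -30 21 x [-12.7  -7.3   4.7] z [-9.   4.9 13.2]
scene -25 20 x [-11.6  -7.7   6.8] z [-6.2  7.  14.3]
scene -20 1 x [-2.7 -2.7 -2.7] z [-10. -10. -10.]
scene 5 6 x [-4.8 -1.   0.1] z [0.1 5.  8.5]
scene 10 11 x [-10.2  -3.    1.7] z [-2.4  2.6  9. ]
scene 15 15 x [-11.   -7.6   2.1] z [-4.3  7.7 11.7]
scene 20 15 x [-12.6  -8.2   0. ] z [-2.8  6.6 13.8]
scene 25 16 x [-13.8  -6.3   3.3] z [-5.8  7.  11.9]
side -70 1 x [9.1 9.1 9.1] z [12.5 12.5 12.5]
side -65 3 x [10.  10.1 10.5] z [-5.9 -2.   0. ]
side -60 3 x [8.8 9.2 9.6] z [-8.5 -4.5 -1.1]
side -55 4 x [7.6 8.  8.9] z [-7.3 -4.6  8. ]
side -50 3 x [7.4 8.2 8.7] z [-6.5 -3.8  8. ]
side -45 4 x [6.1 7.6 8
[... 167 characters left out ...]
 1 x [-5.7 -5.7 -5.7] z [8.8 8.8 8.8]
side 10 15 x [-9.5 -0.6  4.8] z [-0.4 10.  11.8]
side 15 4 x [1.8 5.3 6.8] z [ 8.3  9.3 11.6]
side 20 5 x [-5.4  2.7  7.1] z [ 8.1 11.7 12.6]
side 25 4 x [-2.   3.6  4.6] z [ 9.2 11.3 12.3]
wrist -65 159 x [-10.3   0.3   9.8] z [ 9.6 11.  11.5]
wrist -60 279 x [-10.   -0.8   9.5] z [ 9.2 10.9 11.5]
wrist -55 262 x [-9.6  0.3  8.9] z [ 9.  10.9 11.4]
wrist -50 248 x [-9.  -0.9  8.5] z [ 9.2 11.1 11.9]
wrist -45 201 x [-8.8  0.4  8.3] z [ 9.5 11.3 11.9]
wrist -40 173 x [-9.  -0.9  8.3] z [ 9.6 11.3 11.8]
wrist -35 175 x [-9.1 -0.   8.6] z [-3.6 11.3 11.8]
wrist -30 202 x [-8.6 -0.   8.2] z [-3.  11.2 11.8]
wrist -25 39 x [-8.5 -1.4  7.1] z [ 9.7 11.2 11.6]
```

Run:
```python
from h import *
import workcell
print({k:v for k,v in vars(workcell).items() if not k.startswith("_") and isinstance(v,(int,float,list,tuple,str,np.ndarray))}, get_time_s())
w=dict(np.load("pics/w3.npz"));d=w["d"];vv,uu=np.mgrid[225:275,250:320];R=Ro.from_euler("xyz",get_eef_rot()).as_matrix()
L=(depthpt(w,np.c_[uu.ravel(),vv.ravel()],d[225:275,250:320].ravel())-(TIP[0]-[.8,0,0]+a*45))@R
k=(L[:,1]>-45)&(L[:,1]<-10)&(abs(L[:,0])<12);print("finger end",np.percentile(L[k,1],[98,99.5,100]))
t=TIP[0]+np.array([-.6,.4,0]);f0=get_wrist_force()
for s in np.arange(-6,-36,-1.5):
    f=line_to(t+a*s,25,until_force=8.); F=get_wrist_force()-f0
    print(s,f,"along",round(float((get_tcp_pos()-t)@a),2),"F.a",round(float(F@a),2))
    if f or F@a>9: break
line_to(t+a*20,180);hold(.2);print(get_time_s())
c=get_calibration("wrist");p,d=capture("wrist");np.savez("pics/w4.npz",p=p,d=d,**c)
b,l=blobs(p,(5,130,120),(22,255,255),15,(250,150,320,260))
for c0,n in b:
    v,uu=np.nonzero(l==l[int(c0[1]),int(c0[0])]);Q=depthpt(c,np.c_[uu,v],d[v,uu]);print(c0,n,Q.mean(0).round(1),np.percentile((Q-TIP[0])@a,[5,50,95]).round(1))
```

```text
{'tcp_to_grasp': -18.700000000000003} 11.9083
finger end [-23.65170777 -22.93688866 -22.11825275]
-6.0 False along -6.15 F.a -0.12
-7.5 False along -7.57 F.a -0.27
-9.0 False along -9.09 F.a -1.19
-10.5 False along -10.62 F.a -0.7
-12.0 False along -12.12 F.a -0.27
-13.5 False along -13.6 F.a -0.17
-15.0 False along -15.08 F.a 0.22
-16.5 False along -16.6 F.a -0.38
-18.0 False along -18.11 F.a -0.9
-19.5 False along -19.62 F.a -0.81
-21.0 False along -21.12 F.a -0.12
-22.5 False along -22.32 F.a -0.14
-24.0 False along -23.9 F.a 2.25
-25.5 False along -25.77 F.a 0.9
-27.0 False along -27.34 F.a 0.24
-28.5 False along -28.74 F.a 0.49
-30.0 False along -30.07 F.a -0.66
-31.5 False along -30.58 F.a 5.19
-33.0 False along -30.86 F.a 12.58
17.5583
[281.41436464 227.85635359] 181 [515.8 139.5 106.2] [-8.3 -7.2 -6.2]
```

The reported TCP is about 22.4 mm ahead of the real fingertips: contact came at −23 mm and the end stop at −30.5 mm. Pen A's plunger now stays in, about 8 mm lower than before. I'll press B and C with that offset.

```bash
cat >> h.py <<'E'
OFF=22.4
def orange(tag,i):
    c=get_calibration("wrist");p,d=capture("wrist");np.savez(f"pics/{tag}.npz",p=p,d=d,**c)
    for c0,n in blobs(p,(5,130,120),(22,255,255),25,(255,20,320,262))[0]:
        l=blobs(p,(5,130,120),(22,255,255),25,(255,20,320,262))[1];v,uu=np.nonzero(l==l[int(c0[1]),int(c0[0])]);Q=depthpt(c,np.c_[uu,v],d[v,uu])
        j=int(np.argmin(np.linalg.norm(TIP-Q.mean(0),axis=1)));print(tag,"pen",j,c0.round(1),n,Q.mean(0).round(1),"along",np.percentile((Q-TIP[j])@a,[5,50,95]).round(1))
def press(i):
    t=TIP[i]+np.array([-.6,.4,0])-a*OFF
    line_to(t+a*45,250,rotation=O); line_to(t+a*5,150); hold(.1)
    f=line_to(t-a*12,16,until_force=8.); k=get_tcp_pos()
    print("pressed",i,f,"along",round(float((k-t)@a),2),"force",get_wrist_force().round(1),get_time_s())
    line_to(t+a*45,180); hold(.1)
E
python3 - <<'E'
from h import *
press(1); orange("w5",1); press(2); orange("w6",2); print(get_time_s())
E
```

```text
pressed 1 True along -8.91 force [-0.3  0.6  5.2] 19.4
w5 pen 0 [280.7 109.7] 238 [515.9 139.4 106. ] along [-8.5 -7.4 -6.2]
w5 pen 1 [280.8 227.7] 261 [582.8 137.  114.2] along [-3.  -0.2  1. ]
pressed 2 True along -9.25 force [-0.3  1.9  4.1] 21.7917
w6 pen 1 [281.7 107.3] 303 [584.2 136.8 113.9] along [-1.5 -0.1  0.9]
w6 pen 2 [280.9 226.9] 183 [653.6 125.6 108.3] along [-9.5 -8.3 -7.1]
22.4
```

A and C latched; B sprang back, so B is the worn pen. Next I grasp B along its axis with the jaws in the lean plane, lift it, and check reachability over the dish.

```bash
cat >> h.py <<'E'
def dishpose(phi,tilt,flip,up,mid=(508,-278)):
    d=np.array([np.cos(phi),np.sin(phi),0]);ax=d*np.sin(tilt)+np.array([0,0,np.cos(tilt)])
    foot=np.array([mid[0],mid[1],0])-42*d*np.sin(tilt)+np.array([0,0,3+10.3*np.sin(tilt)+up])
    return foot+ax*(48-OFF),tool(ax,flip*np.cross([0,0,1],d)),ax
E
python3 - <<'E'
from h import *
l=np.arctan2(.99,-.15)
for phi in(l,l+.4,l+.8,l+np.pi):
  for tilt in(40,50):
    for fl in(1,-1):
        r=[solve_ik(*dishpose(phi,np.radians(tilt),fl,up)[:2]) for up in(12,150)]
        print(round(phi,2),tilt,fl,[None if q is None else np.round(q,2) for q in r])
T=TIP[1]+np.array([-.6,.4,0]);g=T-a*(44.5+OFF)
line_to(T+a*20-a*OFF,250); open_gripper(); print("open",get_grip_width())
f=line_to(g,80,until_force=10.); print("down",f,(get_tcp_pos()-g)@a,get_wrist_force().round(1))
if not f:
    close(); print("grip",get_grip_width(),get_wrist_force().round(1))
    print("lift",line_to(g+a*110,120)); print(get_grip_width(),get_tcp_pos(),get_time_s())
    ims=[]
    for n,(u0,v0,u1,v1) in {"scene":(180,90,310,240),"side":(205,120,335,270)}.items():
        p,d=capture(n);ims.append(cv2.resize(p[v0:v1,u0:u1,::-1],None,fx=3,fy=3,interpolation=cv2.INTER_CUBIC))
    cv2.imwrite("pics/t2.png",np.hstack(ims))
E
```

```text
1.72 40 1 [None, None]
1.72 40 -1 [None, array([-0.19,  0.37,  2.01, -1.01,  0.8 ,  0.42])]
1.72 50 1 [None, array([-0.11,  0.44,  2.05, -1.26,  0.89, -2.43])]
1.72 50 -1 [None, array([-0.11,  0.44,  2.05, -1.26,  0.89,  0.71])]
2.12 40 1 [array([-0.28,  0.6 ,  2.18,  4.32,  0.49, -2.1 ]), None]
2.12 40 -1 [array([-0.28,  0.6 ,  2.18,  4.32,  0.49,  1.04]), array([-0.28,  0.29,  2.15, -1.27,  0.47,  0.27])]
2.12 50 1 [array([-0.22,  0.7 ,  2.23,  4.1 ,  0.74, -1.8 ]), None]
2.12 50 -1 [array([-0.22,  0.7 ,  2.23,  4.1 ,  0.74,  1.35]), None]
2.52 40 1 [array([-0.47,  0.59,  2.26,  3.39,  0.41, -1.68]), None]
2.52 40 -1 [array([-0.47,  0.59,  2.26,  3.39,  0.41,  1.46]), None]
2.52 50 1 [array([-0.45,  0.7 ,  2.33,  3.33,  0.76, -1.6 ]), array([-0.45,  0.3 ,  2.32,  3.51,  0.37, -1.8 ])]
2.52 50 -1 [array([-0.45,  0.7 ,  2.33,  3.33,  0.76,  1.54]), array([-0.45,  0.3 ,  2.32,  3.51,  0.37,  1.34])]
4.86 40 1 [array([-0.74,  0.85,  1.48,  0.42,  1.41, -1.09]), array([-0.74,  0.67,  1.46,  0.41,  1.59, -1.01])]
4.86 40 -1 [array([-0.74,  0.85,  1.48,  0.42,  1.41,  2.05]), array([-0.74,  0.67,  1.46,  0.41,  1.59,  2.13])]
4.86 50 1 [array([-0.78,  0.94,  1.4 ,  0.48,  1.57, -1.12]), array([-0.78,  0.76,  1.39,  0.49,  1.73, -1.04])]
4.86 50 -1 [array([-0.78,  0.94,  1.4 ,  0.48,  1.57,  2.02]), array([-0.78,  0.76,  1.39,  0.49,  1.73,  2.11])]
open 88.04643189990499
down False 0.39743040846255545 [-0.2  0.8  0. ]
grip 20.595075497109416 [-1.1 -5.3  6. ]
lift False
20.38520613894385 [585.66545829 157.45649073 149.49953445] 27.3083
```

View pics/t2.png

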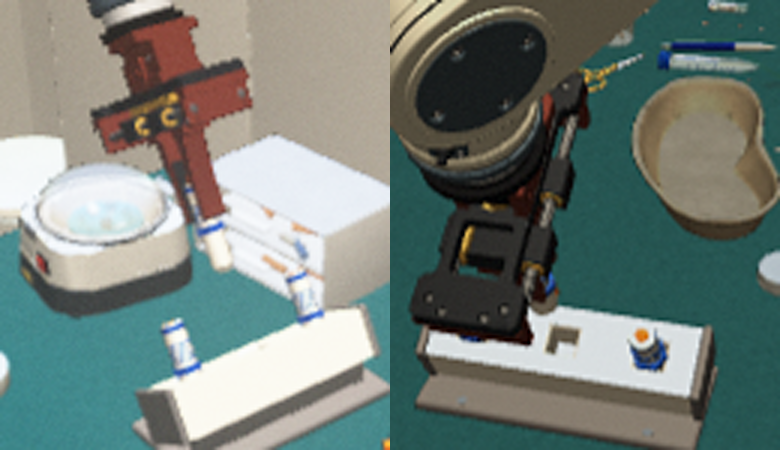

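The scene half shows pen B held in the jaws at about (212,245) with its bore empty. A, plunger in, is still at (175,350) and C is at (305,295). Now to the dish.

Run:
```python
from h import *
phi=np.arctan2(.99,-.15)+np.pi
hi=dishpose(phi,np.radians(50),1,130);lo=dishpose(phi,np.radians(50),1,12)
move_pose(hi[0],hi[1]); print("over",get_grip_width(),get_tcp_pos().round(1),hi[0].round(1),get_time_s())
f=line_to(lo[0],120,until_force=10.); print("low",f,(get_tcp_pos()-lo[0]).round(1),get_wrist_force().round(1))
hold(.2); open_gripper(); hold(.3); print("opened",get_grip_width())
print(line_to(lo[0]+lo[2]*130,150)); hold(.3); print(get_time_s())
ims=[]
for n,(u0,v0,u1,v1) in {"scene":(220,165,440,345),"side":(210,130,350,270)}.items():
    p,d=capture(n);np.savez(f"pics/{n}3.npz",p=p,d=d);ims.append(cv2.resize(p[v0:v1,u0:u1,::-1],(390,int(390*(v1-v0)/(u1-u0))),interpolation=cv2.INTER_CUBIC)[:319])
cv2.imwrite("pics/t3.png",np.hstack([i[:319] for i in ims]))
```

```text
over 20.01282526613547 [ 506.6 -264.4  157.4] [ 506.1 -265.6  157.3] 29.1583
low False [ 0.4 -0.4  0.7] [ 0.9 -0.1 -0.4]
opened 87.81635131750376
False
33.2333
```

View pics/t3.png

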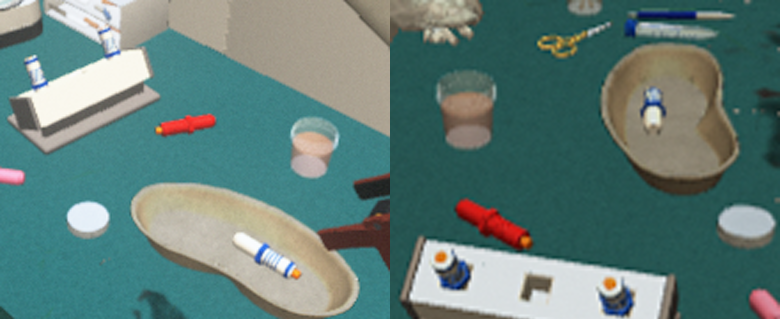

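Pen B lies flat in the dish at about (268,257) in the scene half, plunger out, and the gripper is clear. A and C stand with their plungers in. I'll run one numeric check, then hand in.

Run:
```python
from h import *
for n,bp,bd in(("scene",(222,150,310,250),(340,280,420,335)),("side",(205,205,320,275),(290,150,335,200))):
    c=get_calibration(n);z0,z=np.load(f"pics/{n}0.npz"),np.load(f"pics/{n}3.npz")
    for t,q in(("start",z0),("now",z)):
        for c0,k in blobs(q["p"],(100,100,50),(125,255,255),6,bp)[0]: print(n,t,"ring",c0.round(1),k)
        for c0,k in blobs(q["p"],(5,130,120),(22,255,255),4,bp)[0]: print(n,t,"orange",c0.round(1),k)
    for c0,k in blobs(z["p"],(100,100,50),(125,255,255),6,bd)[0]: print(n,"dish ring",depthpt(c,c0,[z["d"][int(c0[1]+.5),int(c0[0]+.5)]]).round(1))
p=get_tcp_pos();line_to(p+[0,0,80]); hold(.5); print(get_time_s(),get_wrist_force().round(1))
sign_off()
```

```text
scene start ring [278.7 182. ] 7
scene start ring [258.9 190.1] 8
scene start ring [283.1 195.2] 15
scene start ring [237.1 199.1] 9
scene start ring [263.2 203.6] 19
scene start ring [242.2 212.6] 18
scene start orange [277.2 179. ] 8
scene start orange [257. 187.] 9
scene start orange [235.4 195.8] 12
scene start orange [308.5 238. ] 6
scene now ring [278.7 182. ] 7
scene now ring [283.1 195.2] 15
scene now ring [237.5 199. ] 10
scene now ring [242.  212.7] 20
scene now orange [308.5 238. ] 6
scene dish ring [[ 509.4 -299.1   21.7]]
scene dish ring [[ 514.5 -336.9   17.7]]
side start ring [233.7 229.7] 36
side start ring [262.1 234.3] 41
side start ring [291.7 239.4] 41
side start orange [258.2 216.2] 11
side start orange [227.3 220.9] 15
side start orange [257.6 225.9] 18
side start orange [288.6 230.8] 19
side now ring [233.6 229.3] 46
side now ring [291.5 239.1] 45
side now orange [258.2 216.2] 11
side now orange [227.6 222.1] 11
side now orange [288.4 231.4] 13
side dish ring [[ 516.3 -295.5   26.1]]
34.5167 [-0.  -0.3  0.5]
the job is handed in; nothing more can be done
```

The job is done and handed in at 34.5 s. I cocked all three pens in the stand. A and C (nearest and farthest along the row) latched and stay in their bores. B, the middle one, sprang back out, so I took it from the stand and laid it in the kidney dish.

**Last checks:**
- **Pens A and C:** their blue rings are within 0.5 px of the start pictures in both cameras. After pressing, the wrist camera measured both plungers about 8 mm in. In the final pictures they look shorter from the side and no longer show from the scene camera.
- **Pen B:** it lies flat in the dish with its plunger out. Its collar is at about (510, −298, 22) mm, well inside the outline.
- **Bystanders:** the cup and lid stand clear in the last pictures. The tape roll was outside the last crops, and I did not measure how far any of them moved. The arm never went near any of them.
- **Gripper:** it is clear of everything, with the wrist force near zero.

**What disagreed:** the real fingertips sit about 22 mm behind the reported TCP. My first two presses on A therefore stopped short without touching it. I found this from the pictures and depth, confirmed it by contact, and corrected for it in all later presses and the grasp.

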